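# Load a carving blank under the hold-down spring

## Task

Load the carving blank into the hold-down fixture on the board: with the fingertips on its rubber pad, press the blank down hard on its sprung bed so that it clears the cross bar, and slide it along the trough under the bar and the leaf spring until it is fully home against the end stop, then let go so that the bed holds it up against the bar. Do not lift the blank out of its trough, and leave the tools and other things lying about where they are.

Things in the scene. Friction and masses are not known exactly. Their poses are not given: they have to be found in the camera images.
- fixture: Hold-down fixture fixed to the bench: plywood board 360 (x) x 310 (y) x 18 mm with a wooden trough along its x axis. Origin: centre of the board's underside, at bench height; x = feed direction, z up. Trough centred on y = 0, 58 mm wide inside, 14 mm cheeks (x -145 to +140 mm, tops 54 mm above the bench); a low back board closes it at x = -145 mm. Tools up to 30 mm tall lie on the board beside it.
- bed (a joint): Sprung aluminium plate, the trough's whole floor: depth pressed (m), 0 = up (top 48 mm above the bench), at most 0.010 (hard stop). It sinks level wherever pressed: starts at about 5 N, about 14 N at the stop. The blank clears the bar only while this is over 0.005; 0.006 to 0.009 is comfortable. Let go with the blank home, it settles near 0.005.
- leaf (a joint): Steel leaf spring hinged just past the bar (at x = 70 mm in the fixture), strip 47 mm long, 26 mm wide, sloping down along the feed direction into the trough: lift angle (rad), 0 = at rest with nothing under it, 0.1 to 0.2 with the blank under it. It presses the blank's top with about 3 to 4 N.
- blank: Carving blank, light-wood slab 130 (x, along the trough) x 54 (y) x 18 mm, about 90 g, lying loose and flat on the bed before the bar. Origin: centre of its underside; z up, x = feed direction. Its top starts 66 mm above the bench, 5 mm too high for the bar. Waxed (friction about 0.15), but a ribbed rubber pad (50 x 44 mm, flush, friction about 1) is set in its top near the back.
- blank_front (a point): Middle of the blank's top front edge (65 mm ahead of its origin along its x, 18 mm up): the end that goes under the bar.
- blank_back (a point): Middle of the blank's top back edge (65 mm behind its origin, 18 mm up). The rubber finger pad reaches from 4 to 54 mm ahead of this point. When home, the rear 58 mm of the blank stays open to view before the bar.
- bar_edge (a point): Middle of the lower edge of the dark steel cross bar that bridges the trough on two posts, on the side the blank comes from (x = 53 mm in the fixture, 61 mm above the bench). The bar is 16 mm thick along x, 115 mm wide, its top 75 mm above the bench. Axes as the fixture's.
- stop_face (a point): Middle of the wooden end stop's face (x = 125 mm in the fixture, 54 mm above the bench; the stop's top is at 68 mm). The blank is home when its front touches this face. Axes as the fixture's.
- gouge_short: Bystander: a gouge 180 mm long with a turned wooden handle, lying on the board beside the trough.
- sanding_block: Bystander: a cork sanding block 90 x 55 x 30 mm on the board beside the trough.
- offcut: Bystander: a wooden offcut 70 x 40 x 24 mm on the board beside the trough.
- gouge_long: Bystander: a gouge 260 mm long with a dark handle, lying on the bench.
- cup: Bystander: a white cup 84 mm wide, 105 mm tall, on the bench.
- oil_bottle: Bystander: an amber bottle 56 mm wide, 140 mm tall, on the bench.
Mind the look-alikes: they are no part of the job. Leave any red look-alike of the blank alone.

How it is judged:
By the outcome, as a careful person would: the job done as asked, in the order asked, and still so for the second after the job is handed in, with the robot touching nothing.
It also fails if it takes over 38 s, if anything falls off the work surface, if the arm or the gripper's body presses on something with over 40 N, if the wrist force passes 120 N, or if a joint passes its speed limit or range.

## Robot

A 6-joint arm with a two-finger parallel gripper is mounted at the origin on the work surface. World frame = base frame: x ahead of the robot, y to its left, z up, the work surface at z = 0. Lengths are in mm, angles in rad, forces in N, time in s.
With the tool pointing down it reaches from about 275 to 825 mm from the base axis. Payload 5.2 kg.
Tool frame: the origin (TCP) lies at the very end of the fingers, on their centre line; the grasp point (between the pads) lies 19 mm behind it; z points along the fingers, y is the direction in which the jaws open and shut (so a half turn about z gives the same grasp; the last joint's range is limited). The gripper opens to 93 mm and grips with 3 to 60 N. Pads are 15 mm wide; open, the fingers measure 128 mm over their backs; the gripper's body (75 mm by 188 mm) begins 65 mm behind the grasp point.
Start: joints at [1.084, 0.259, 1.535, -0, 1.348, -0.203], TCP at [153.981, 528.01, 218.653] pointing down, gripper open.
Joint ranges: [-3.14, 3.14], [-0.91, 2.08], [0.19, 2.58], [-1.22, 4.36], [0.22, 2.71], [-3.12, 3.12]. Speed limits (rad/s): [2.57, 2.57, 3.14, 3.14, 3.14, 3.14].

## Interface

Orientations are given as [roll, pitch, yaw] about the fixed x, y, z axes, in that order (R = Rz(yaw) Ry(pitch) Rx(roll)).
In Python, from bench import robot gives the robot as it stands. The module is installed in compiled form; this text tells all that it offers. Calls block until the motion is done:
- robot.move_ptp(position, orientation): joint-space move of the TCP to a pose.
- robot.move_linear(position, ori=None, speed=150, f_stop=None): straight line of the TCP; ori=None keeps the orientation; speed is the mean speed in mm/s. With f_stop (N) it stops when the force on the tool has changed by that much, and returns True; else False.
- robot.move_j(angles): joint-space move.
- robot.move_gripper(opening): opening from 0.0 (shut) to 1.0 (fully open); the grip force is fixed at half the most; returns when the fingers have stopped.
- robot.sleep(seconds).
- robot.inverse_kinematics(position, orientation): joint angles nearest the present ones, or None.
- robot.get_image(name): name is "side" or "top"; returns a dict with "img" (420x560x3 uint8, blue, green, red), "fovy" (degrees; the focal length in pixels is half the picture's height over the tangent of half this angle, whatever the lens; pixels are square), "cx", "cy" (the principal point, pixels), "k1" (the pictures are not rectified: a ray, as slopes to the right and down, at radius r is drawn at 1 + k1 r^2 times it, then the intrinsics apply), "eye" and "orientation" of the camera in the world. Camera axes: x right, y down, z forward; pixel columns grow to the right and rows downward; lengths in mm; the calibration is good to about 2 mm. A picture is of the moment at which its call begins. There is no depth.
A pose or a line that the arm cannot do raises robot.MotionError and nothing moves.
- robot.hand_in(): hands the job in, once; it reports no verdict.
Readings, each from a call of its own:
- robot.current_t(): time.
- robot.current_qpos(): joint angles.
- robot.current_joint_vel(): joint speeds.
- robot.current_joint_efforts(): joint torques, N m.
- robot.current_tcp_pos(): TCP position.
- robot.current_eef_rot(): TCP orientation.
- robot.current_contact_force(): force on the tool from outside, world axes, zero at the start.
- robot.current_ft_torque(): the same for the moment, N m.
- robot.current_gripper_width(): opening from 0.0 (shut) to 1.0 (fully open).
Only numpy, scipy, OpenCV 4.12 (cv2) and the standard library are available. Lean on these libraries where they do the work, as an engineer would, in place of code of your own. Each camera call takes 0.05 s, during which the arm holds its last target.

## Working session

There is one attempt and no reset: what is moved stays moved. The work goes in short steps, each a Python script; the robot and the scene stay as the last script left them, time stands still between calls to the robot, and variables do not carry over. Pictures are saved under pics/ and viewed, and the job is handed in when it is done.

```bash
mkdir -p pics
cat > h.py <<'E'
import numpy as np, cv2
from bench import robot
from scipy.spatial.transform import Rotation as R
def snap(n,f):
    d=robot.get_image(n); cv2.imwrite(f,d['img']); return d
def rotm(o):
    o=np.array(o)
    if o.shape==(3,3): return o
    if o.size==4: raise ValueError(o)
    return R.from_euler('xyz',o).as_matrix()
def proj(d,p):
    f=210/np.tan(np.radians(d['fovy'])/2)
    c=rotm(d['orientation']).T@(np.array(p,float)-np.array(d['eye']))
    s=c[:2]/c[2]; s=s*(1+d['k1']*(s@s)); return s*f+[d['cx'],d['cy']]
def ray(d,uv):
    f=210/np.tan(np.radians(d['fovy'])/2)
    K=np.array([[f,0,d['cx']],[0,f,d['cy']],[0,0,1]])
    s=cv2.undistortPoints(np.array([[uv]],float),K,np.array([d['k1'],0,0,0.]))[0,0]
    return np.array(d['eye'],float),rotm(d['orientation'])@np.array([s[0],s[1],1])
def atz(d,uv,z):
    e,r=ray(d,uv); return e+r*(z-e[2])/r[2]
E
python3 - <<'E'
from h import *
for n in('top','side'):
    d=snap(n,f'pics/{n}0.png'); print({k:v for k,v in d.items() if k!='img'}, d['img'].shape)
print(robot.current_t(),robot.current_eef_rot(),robot.current_contact_force())
E
```

```text
{'fovy': 56.002317612216615, 'cx': 275.42694308783143, 'cy': 208.2166927270273, 'k1': -0.07442402710880999, 'eye': array([ 333.77515999,  -25.72356707, 1154.24492041]), 'orientation': array([-2.9298153 , -0.00508171, -1.48048888])} (420, 560, 3)
{'fovy': 51.00053422259016, 'cx': 276.3817323874598, 'cy': 201.58277208333453, 'k1': 0.033033521934823395, 'eye': array([540.98183204, 985.72170065, 935.59220897]), 'orientation': array([-2.27358695, -0.00657237, -3.10739587])} (420, 560, 3)
0.1 [-3.14003113e+00 -3.23592278e-04  2.85780069e+00] [-0.69081364 -0.89181096 -0.64605251]
```

View pics/top0.png

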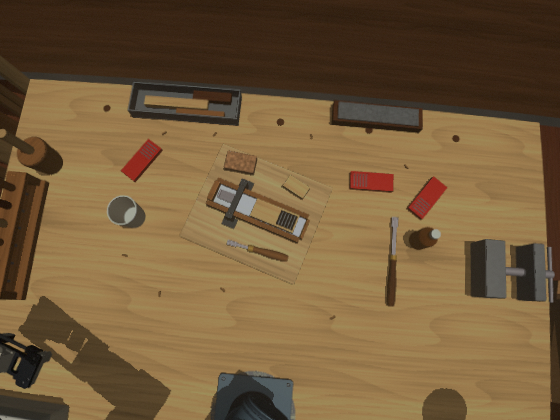

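View pics/side0.png

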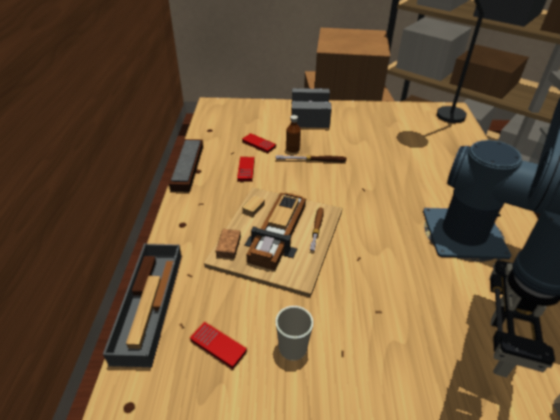

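Run:
```python
import cv2
a=cv2.imread('pics/top0.png')[140:290,170:340]; cv2.imwrite('pics/top0c.png',cv2.resize(a,None,fx=4.5,fy=4,interpolation=2) if 0 else cv2.resize(a,(680,600),interpolation=2))
a=cv2.imread('pics/side0.png')[180:300,200:350]; cv2.imwrite('pics/side0c.png',cv2.resize(a,(750,600),interpolation=2))
```

```text
(no output)
```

View pics/top0c.png

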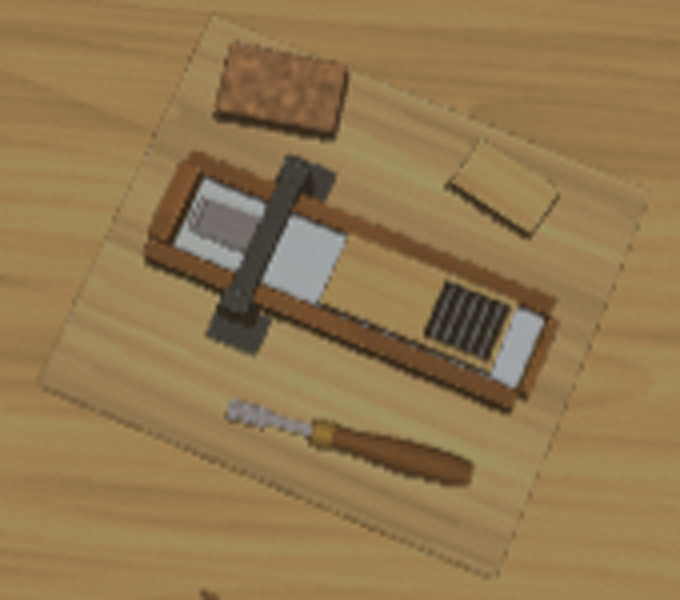

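View pics/side0c.png

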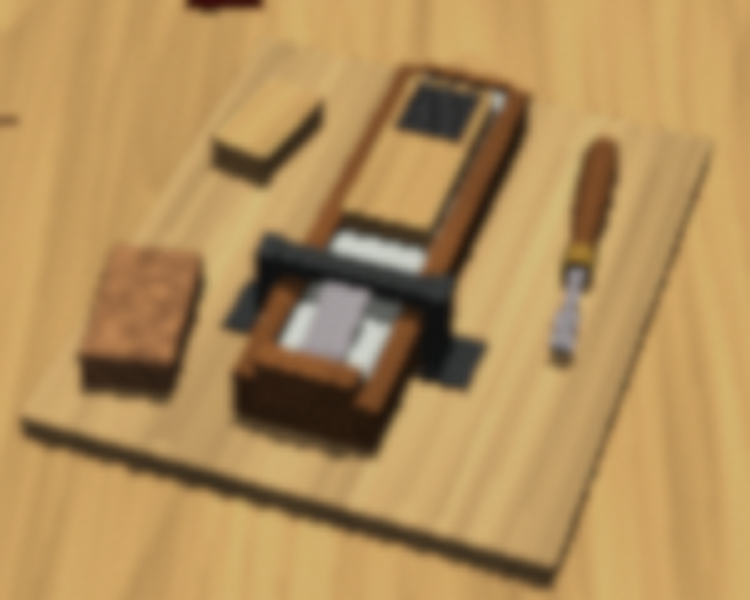

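```bash
cat > fit.py <<'E'
from h import *
from scipy.optimize import least_squares
T=robot.get_image('top'); S=robot.get_image('side')
t=lambda u,v:np.array([170+(u+.5)/4-.5,140+(v+.5)/4-.5]); s=lambda u,v:np.array([200+(u+.5)/5-.5,180+(v+.5)/5-.5])
obs=[(T,t(40,383),(180,155,18)),(T,t(210,14),(180,-155,18)),(T,t(649,205),(-180,-155,18)),(T,t(497,577),(-180,155,18)),
(S,s(20,414),(180,-155,18)),(S,s(552,566),(180,155,18)),(S,s(712,138),(-180,155,18)),(S,s(280,40),(-180,-155,18))]
bl=[(T,t(347,235),(65,-27,66)),(T,t(320,303),(65,27,66)),(T,t(447,283),(-11,-22,66)),(T,t(508,303),(-61,-22,66)),(T,t(490,358),(-61,22,66)),(T,t(427,337),(-11,22,66)),
(S,s(343,207),(65,-27,66)),(S,s(428,230),(65,27,66)),(S,s(398,131),(-11,-22,66)),(S,s(470,138),(-11,22,66))]
def W(p,q): c,s_=np.cos(p[2]),np.sin(p[2]); return [p[0]+c*q[0]-s_*q[1],p[1]+s_*q[0]+c*q[1],q[2]]
def f(p,o): return np.concatenate([proj(d,W(p,q))-uv for d,uv,q in o])
x0=[400,80,1.5]
if __name__=='__main__':
    for o,n in((obs,'board'),(obs[:4],'boardT'),(obs[4:],'boardS'),(bl,'blank'),(bl[:6],'blankT'),(bl[6:],'blankS')):
        r=least_squares(f,x0,args=(o,)); print(n,r.x.round(3),np.abs(r.fun).max().round(2), r.fun.round(1))
E
python3 fit.py
```

```text
board [561.769  45.241   1.254] 2.54 [-1.3  0.3  1.   0.2  0.8 -2.4 -1.5  1.8 -0.1 -0.9  0.8  0.1  1.3  0.2
 -2.5 -1.4]
boardT [561.97   44.504   1.258] 2.68 [-1.   0.5  1.   0.3  1.  -2.7 -0.9  1.6]
boardS [561.444  46.623   1.25 ] 2.15 [-0.3 -0.8  0.5  0.6  1.7  0.7 -2.2 -1.3]
blank [546.753  -9.053   1.291] 1.64 [ 0.1  0.  -0.3  0.5 -0.5 -0.8  0.8  0.5 -0.2  1.2 -1.2  0.   0.2 -0.4
  1.  -1.  -1.2 -1.  -1.6  0.6]
blankT [547.476  -9.583   1.301] 1.12 [ 0.1 -0.  -0.1  0.5 -0.4 -1.1  1.1  0.   0.2  0.8 -0.9 -0.2]
blankS [544.041  -6.581   1.235] 1.46 [ 0.1 -0.4  0.5 -0.3  0.  -0.7 -0.7  1.5]
```

```bash
cat > ov.py <<'E'
import sys
from fit import *
def draw(p,xb,tag,depth=0,d2=(('top',(170,140,340,290),4.7),('side',(200,180,350,300),5))):
    for n,(x0,y0,x1,y1),k in d2:
        d=T if n=='top' else S
        im=cv2.resize(d['img'][y0:y1,x0:x1],None,fx=k,fy=k,interpolation=2)
        k=im.shape[0]/(y1-y0)
        P=lambda q:tuple(int(v) for v in ((proj(d,W(p,q))-[x0,y0]+.5)*k-.5).round())
        def poly(qs,c):
            for a,b in zip(qs,qs[1:]+qs[:1]): cv2.line(im,P(a),P(b),c,1)
        rect=lambda a,b,c,e,z:[(a,c,z),(b,c,z),(b,e,z),(a,e,z)]
        poly(rect(-180,180,-155,155,18),(0,255,0))
        poly(rect(-145,140,-43,43,54),(255,255,0))
        poly(rect(-145,125,-29,29,54),(255,255,0))
        poly(rect(53,69,-57.5,57.5,75),(0,0,255))
        poly(rect(125,140,-29,29,68),(255,0,255))
        z=66-depth
        poly(rect(xb-65,xb+65,-27,27,z),(0,255,255)); poly(rect(xb-61,xb-11,-22,22,z),(0,128,255))
        cv2.imwrite(f'pics/{n}_{tag}.png',im)
if __name__=='__main__':
    draw((561.8,45.2,1.256),-56,'ov1')
E
python3 ov.py
```

```text
(no output)
```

View pics/top_ov1.png

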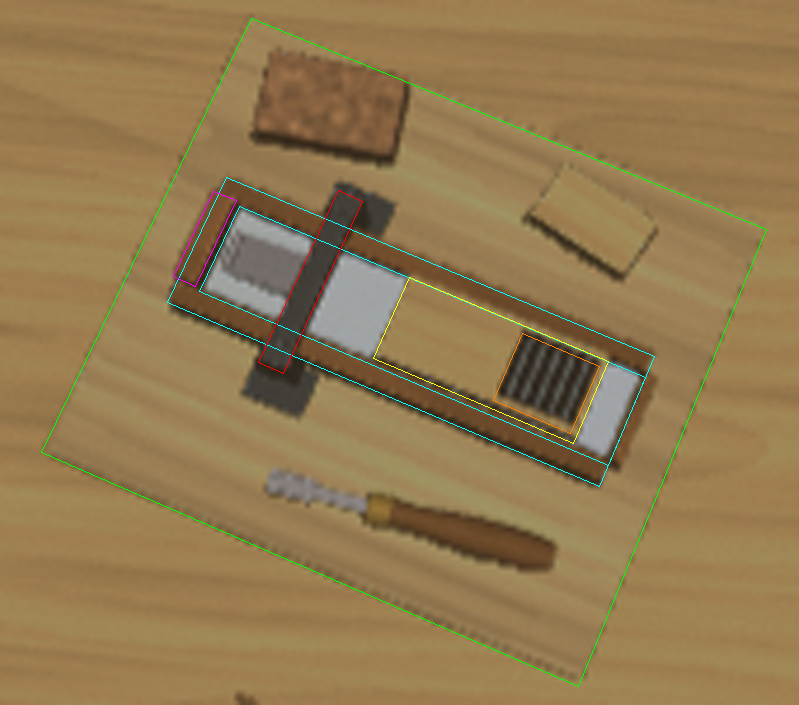

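View pics/side_ov1.png

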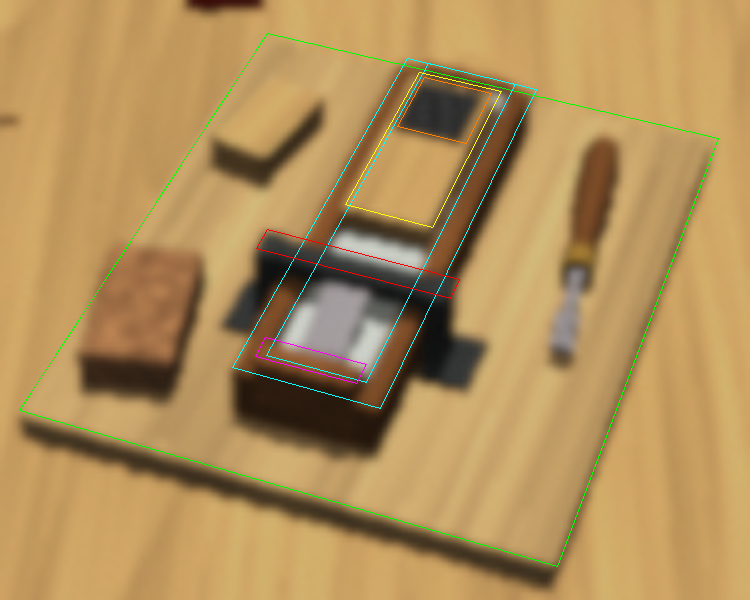

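```bash
python3 - <<'E'
from ov import *
p=(561.8,45.2,1.256)
draw(p,-56,'z1',d2=(('top',(204,172,258,230),10),('side',(240,180,310,240),10)))
draw(p,-56,'z2',d2=(('top',(250,190,312,246),10),('side',(235,220,300,280),9.9)))
E
python3 - <<'E'
import cv2,numpy as np
a=[cv2.imread(f'pics/top_{z}.png') for z in('z1','z2')]
h=max(x.shape[0] for x in a)
for i,x in enumerate(a): print(x.shape)
E
```

```text
(580, 540, 3)
(560, 620, 3)
```

View pics/top_z1.png

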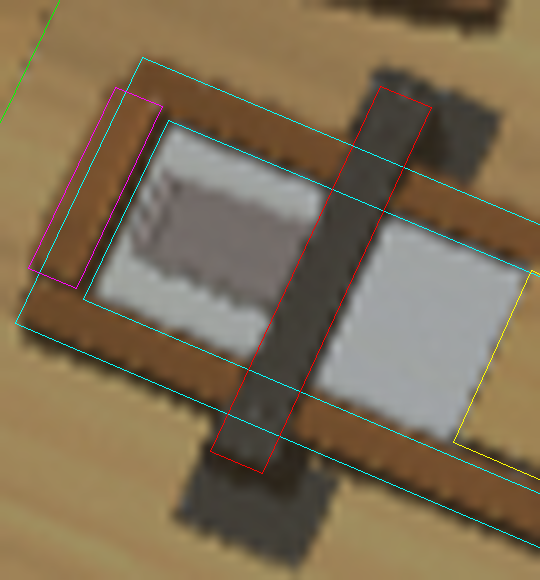

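View pics/top_z2.png

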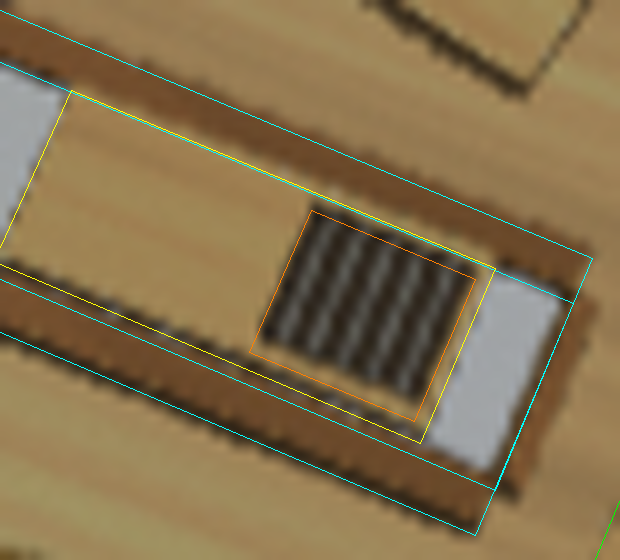

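View pics/side_z1.png

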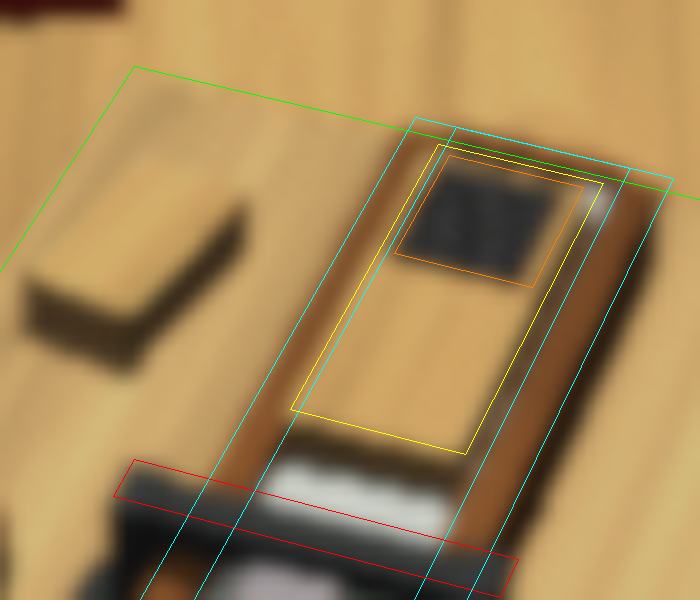

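View pics/side_z2.png

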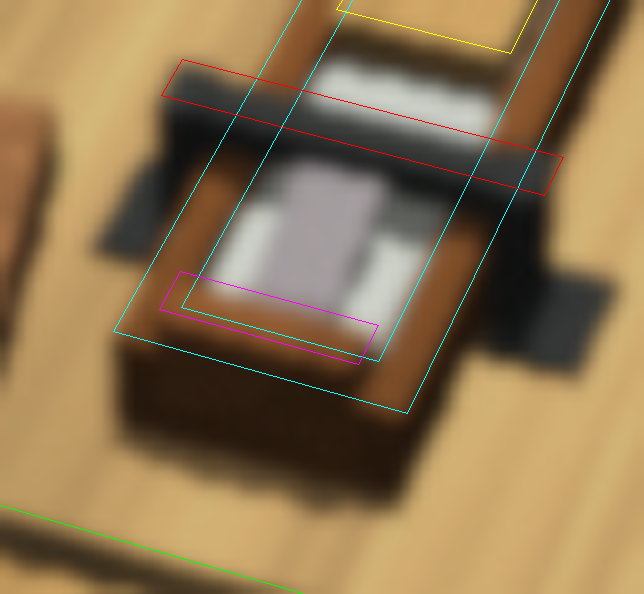

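```bash
cat > al.py <<'E'
from ov import *
from scipy.optimize import differential_evolution
from scipy.ndimage import map_coordinates
def G(d):
    im=cv2.GaussianBlur(d['img'].astype(np.float32),(0,0),0.8)
    return [(cv2.Sobel(im[:,:,c],cv2.CV_32F,1,0)/8,cv2.Sobel(im[:,:,c],cv2.CV_32F,0,1)/8) for c in range(3)]
segs=[((-145,-43,54),(140,-43,54)),((-145,43,54),(140,43,54)),((140,-43,54),(140,43,54)),
((53,-57,75),(53,57,75)),((69,-57,75),(69,57,75)),((180,-155,18),(180,155,18)),((-180,-155,18),(180,-155,18)),((-180,155,18),(180,155,18)),((-180,-155,18),(-180,155,18))]
segs_b=[((-65,-27,66),(65,-27,66)),((-65,27,66),(65,27,66)),((65,-27,66),(65,27,66)),((-65,-27,66),(-65,27,66)),((-61,-22,66),(-11,-22,66)),((-61,22,66),(-11,22,66)),((-61,-22,66),(-61,22,66)),((-11,-22,66),(-11,22,66))]
def score(p,d,g,sg):
    t=0
    for a,b in sg:
        a,b=np.array(a),np.array(b); L=np.linalg.norm(b-a)
        pts=np.array([proj(d,W(p,a+(b-a)*k)) for k in np.linspace(.03,.97,int(L/8)+2)])
        n=pts[-1]-pts[0]; n=np.array([-n[1],n[0]])/np.hypot(*n)
        v=sum(np.abs(map_coordinates(gx,[pts[:,1],pts[:,0]],order=1)*n[0]+map_coordinates(gy,[pts[:,1],pts[:,0]],order=1)*n[1]) for gx,gy in g)
        t+=np.minimum(v,40).mean()*min(L,150)
    return -t
if __name__=='__main__':
  for nm,ds in(('T',[T]),('S',[S]),('TS',[T,S])):
    gs=[G(d) for d in ds]
    for sn,sg,c in(('fix',segs,(561.8,45.2,1.26)),('blank',segs_b,(546.7,-9,1.28))):
        r=differential_evolution(lambda p:sum(score(p,d,g,sg) for d,g in zip(ds,gs)),[(c[0]-8,c[0]+8),(c[1]-8,c[1]+8),(c[2]-.06,c[2]+.06)],seed=0,maxiter=40,popsize=10)
        print(nm,sn,r.x.round(3),r.fun.round())
E
time python3 al.py
```

```text
T fix [562.296  46.954   1.264] -24894.0
T blank [547.6    -8.201   1.285] -20814.0
S fix [564.682  41.888   1.262] -32301.0
S blank [545.199  -4.103   1.22 ] -17999.0
TS fix [561.127  44.321   1.266] -54977.0
TS blank [547.448  -7.781   1.282] -37765.0
real	0m18.524s
user	0m19.393s
sys	0m0.112s
```

Candidates that could be taken for the blank: the light slab with the black ribbed pad in the trough (top px ~(265,212)), the three red slabs (141,160), (371,181) and (427,198), the offcut (296,186), and the sanding block (240,162). I choose the slab in the trough. It has the ribbed pad, lies before the bar at (238,204), and the close crops (top_z2) confirm it. The leaf and stop are at the upper left, so the feed runs left and up in the picture. The fits agree on a fixture pose of about (562, 45, yaw 1.264), with the blank at x ≈ -56.

```bash
cat >> h.py <<'E'
FX=(562.,45.3,1.264)
def fw(x,y,z):
    c,s=np.cos(FX[2]),np.sin(FX[2]); return [FX[0]+c*x-s*y,FX[1]+s*x+c*y,z]
OR=[np.pi,0,FX[2]]
def st(m=''): print(m,'t',round(robot.current_t(),2),np.round(robot.current_tcp_pos(),1),'F',np.round(robot.current_contact_force(),2))
E
python3 - <<'E'
from h import *
p=fw(-93.5,-0.5,150)
print(robot.inverse_kinematics(p,OR),robot.inverse_kinematics(fw(25,-.5,58),OR))
st()
robot.move_gripper(0.0); st('shut')
robot.move_ptp(p,OR); st('above')
robot.move_linear(fw(-93.5,-0.5,80)); st('80')
snap('top','pics/t1.png'); s=snap('side','pics/s1.png')
def crop(f,x0,y0,x1,y1,k): a=cv2.imread(f)[y0:y1,x0:x1]; cv2.imwrite(f[:-4]+'c.png',cv2.resize(a,None,fx=k,fy=k,interpolation=2))
crop('pics/t1.png',200,150,340,260,5); crop('pics/s1.png',200,160,350,280,5)
E
```

```text
[-2.90346262e-01  2.90386327e-01  1.66843740e+00 -4.44089210e-16
  1.18276892e+00  1.64500645e-02] [-7.37579660e-02  4.54071071e-01  1.67628347e+00 -4.44089210e-16
  1.01123811e+00  2.33038361e-01]
 t 0.5 [154.  528.  218.6] F [-0.13 -0.09  0.37]
shut t 1.95 [154.  528.  218.6] F [ 0.02 -0.59 -0.84]
above t 4.4 [534.3 -43.1 150.1] F [ 0.04 -0.52 -0.42]
80 t 5.02 [534.7 -43.8  80.4] F [0.01 0.45 0.49]
```

View pics/t1c.png

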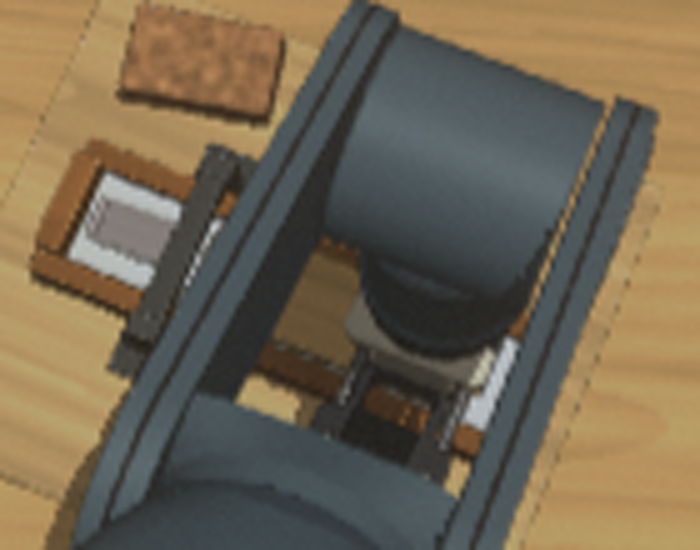

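View pics/s1c.png

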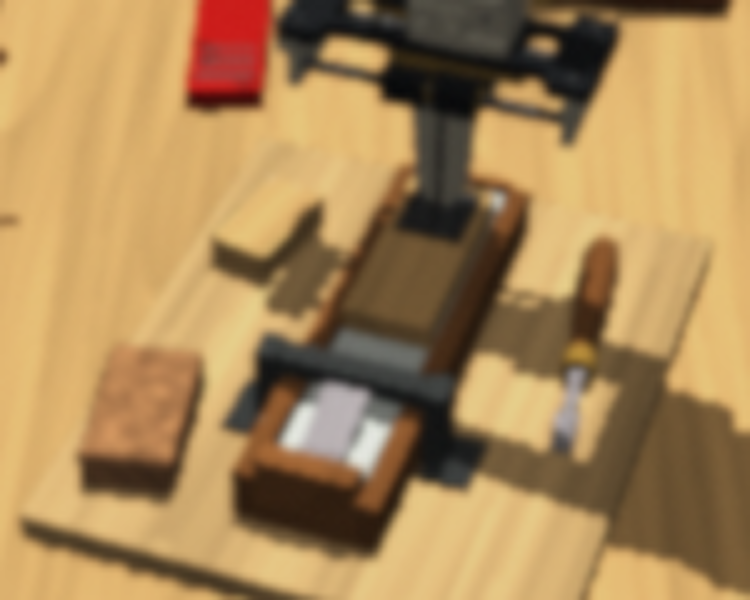

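The side view shows the shut fingertips at crop px (440,205), over the ribbed pad at (438,215). The blank's front is clear at (385,310) and the bar is at (355,370). Next I go down to contact.

Run:
```python
from h import *
print(robot.move_linear(fw(-93.5,-.5,57),speed=25,f_stop=4)); st('contact')
z=robot.current_tcp_pos()[2]
robot.sleep(.2); st('set')
robot.move_linear(fw(-93.5,-.5,63),speed=25);robot.sleep(.15); st('63')
robot.move_linear(fw(-93.5,-.5,59),speed=25);robot.sleep(.15); st('59')
```

```text
True
contact t 5.76 [534.1 -44.   64.2] F [-0.85  0.78  5.2 ]
set t 5.96 [534.1 -44.   64.6] F [ 0.05 -0.15  5.07]
63 t 6.36 [534.7 -44.1  63.6] F [-0.39  0.22  6.1 ]
59 t 6.82 [535.3 -44.3  60.1] F [-0.11 -0.67  8.92]
```

Run:
```python
from h import *
robot.move_linear(fw(-93.5,-.5,55.5),speed=25);robot.sleep(.2); st('55.5')
S=snap('side','pics/s2.png')
cv2.imwrite('pics/s2c.png',cv2.resize(S['img'][180:290,210:330],None,fx=5,fy=5,interpolation=2))
```

```text
55.5 t 7.31 [535.4 -44.3  57. ] F [-0.27  0.52 11.3 ]
```

View pics/s2c.png

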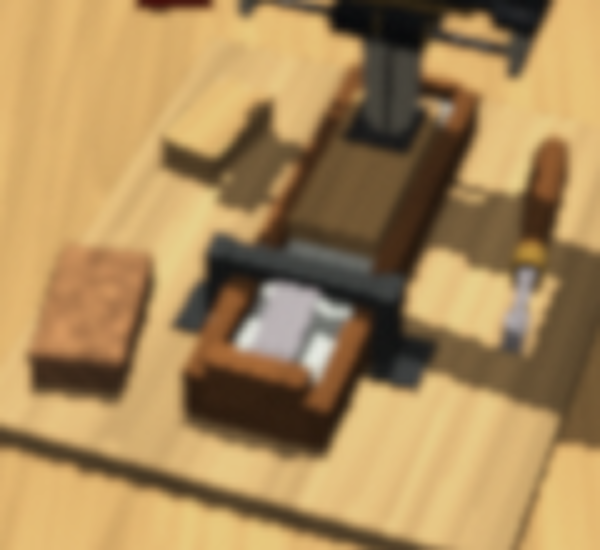

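Run:
```python
from h import *
for x in (-65,-40,-20):
    r=robot.move_linear(fw(x,-.5,55.5),speed=45,f_stop=6); st(f'{x} {r}')
    if r: break
S=snap('side','pics/s3.png')
cv2.imwrite('pics/s3c.png',cv2.resize(S['img'][180:290,210:330],None,fx=5,fy=5,interpolation=2))
```

```text
-65 False t 8.14 [544.2 -17.   57.1] F [-0.68  0.64 10.86]
-40 False t 8.85 [551.8   7.   57.1] F [-0.18  1.08 10.6 ]
-20 False t 9.44 [557.9  26.2  57.2] F [-0.79  1.88 11.68]
```

View pics/s3c.png

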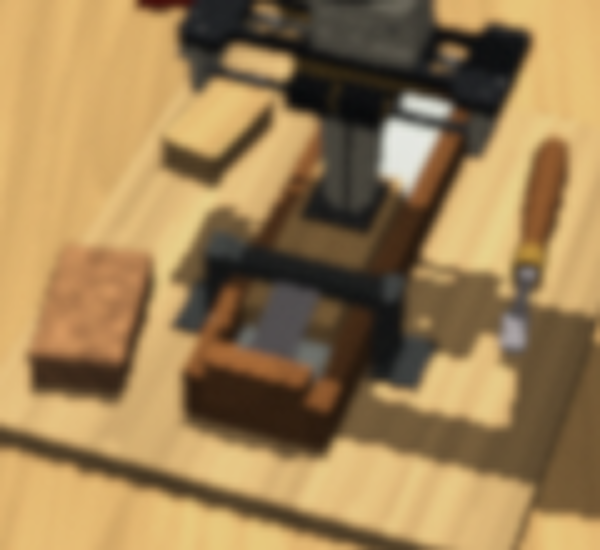

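The front has passed under the bar, visible at crop px (285,300) with the leaf riding on it. The side forces are small, so I carry on to the stop.

Run:
```python
from h import *
r=robot.move_linear(fw(10,-.5,55.5),speed=45,f_stop=6); st(f'10 {r}')
r=robot.move_linear(fw(36,-.5,55.5),speed=25,f_stop=5.5); st(f'36 {r}')
p=robot.current_tcp_pos(); print('fx x',(p[0]-562)*np.cos(1.264)+(p[1]-45.3)*np.sin(1.264))
robot.sleep(.1); st()
S=snap('side','pics/s4.png')
cv2.imwrite('pics/s4c.png',cv2.resize(S['img'][190:280,220:320],None,fx=6.5,fy=6.5,interpolation=2))
```

```text
10 False t 10.31 [566.8  54.5  56.9] F [-1.16 -0.59  9.34]
36 True t 10.96 [570.9  67.4  57.2] F [-1.85  0.18  8.87]
fx x 23.75460240575257
 t 11.06 [570.9  67.4  57.4] F [-2.12  0.41  8.97]
```

View pics/s4c.png

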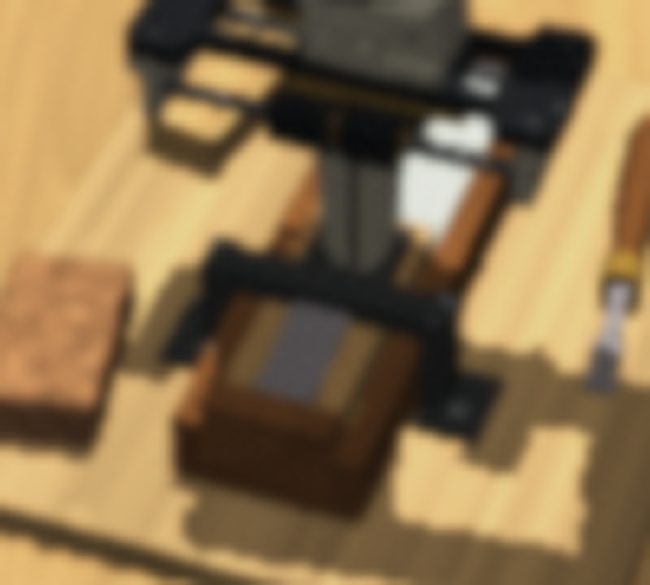

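Run:
```python
from h import *
fx=lambda:round(float((np.array(robot.current_tcp_pos())[:2]-[562,45.3])@[np.cos(1.264),np.sin(1.264)]),2)
r=robot.move_linear(fw(32,-.5,55.3),speed=20,f_stop=5.5); st(f'push {r}'); print(fx())
T=snap('top','pics/t5.png'); S=snap('side','pics/s5.png')
cv2.imwrite('pics/s5c.png',cv2.resize(S['img'][215:265,230:300],None,fx=10,fy=10,interpolation=2))
cv2.imwrite('pics/t5c.png',cv2.resize(T['img'][170:250,200:300],None,fx=7,fy=7,interpolation=2))
```

```text
push True t 11.32 [570.9  67.4  57.7] F [-1.45 -1.55  7.31]
23.76
```

View pics/s5c.png

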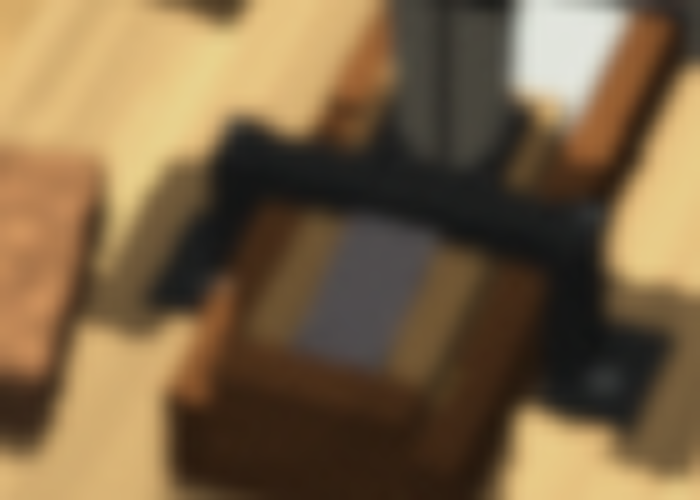

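View pics/t5c.png

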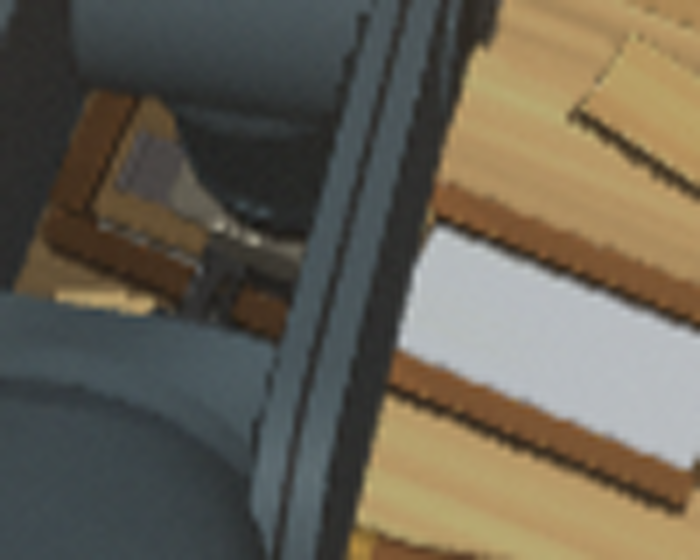

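Run:
```python
from h import *
u=np.array([np.cos(1.264),np.sin(1.264)])
fx=lambda:round(float((np.array(robot.current_tcp_pos())[:2]-[562,45.3])@u),2)
for x in (23.8,25,26,27,28):
    robot.move_linear(fw(x,-.5,55.0),speed=20); robot.sleep(.1)
    F=robot.current_contact_force(); print(x,fx(),'Fx',round(float(F[:2]@u),2)); st()
    if F[:2]@u<-7: break
```

```text
23.8 23.77 Fx -1.18
 t 11.79 [570.9  67.4  56.4] F [-0.57 -1.05  9.95]
25 23.85 Fx -5.22
 t 12.14 [570.9  67.5  56.4] F [-2.45 -4.7  10.81]
26 23.98 Fx -8.83
 t 12.49 [570.9  67.6  56.4] F [-3.58 -8.13 10.72]
```

The blank is firmly on the stop: the reaction climbs to -8.8 N while the tip moves only 0.2 mm. Now I release straight up and clear the view.

Run:
```python
from h import *
robot.move_linear(fw(25,-.5,75),speed=40); st('up')
robot.move_linear(fw(15,-.5,150),speed=120)
robot.move_j([1.084,0.259,1.535,0,1.348,-0.203]); robot.sleep(.2); st('away')
from ov import *
cv2.imwrite('pics/t6.png',T['img']);cv2.imwrite('pics/s6.png',S['img'])
cv2.imwrite('pics/t6c.png',cv2.resize(T['img'][170:255,200:315],None,fx=6.5,fy=6.5,interpolation=2))
cv2.imwrite('pics/s6c.png',cv2.resize(S['img'][190:280,220:320],None,fx=6.5,fy=6.5,interpolation=2))
```

```text
up t 13.14 [569.8  69.2  74.7] F [-0.82  0.08 -1.36]
away t 16.37 [154.8 527.8 218.3] F [ 1.18 -0.72 -0.23]
```

View pics/t6c.png

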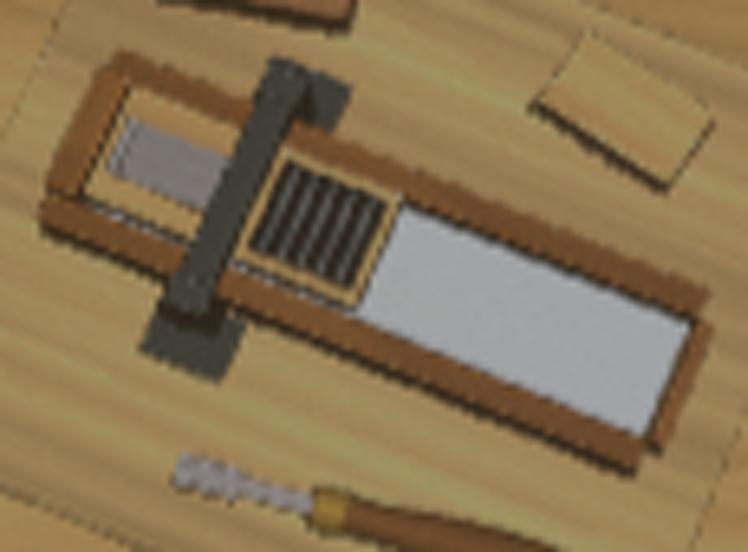

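View pics/s6c.png

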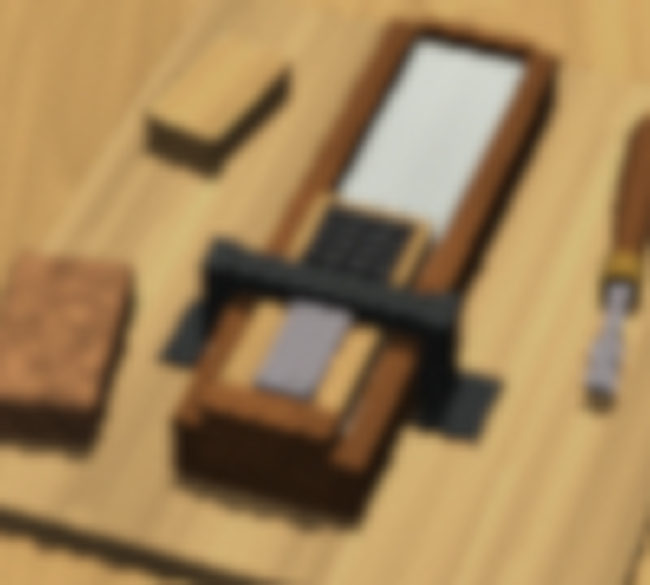

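View pics/t6.png

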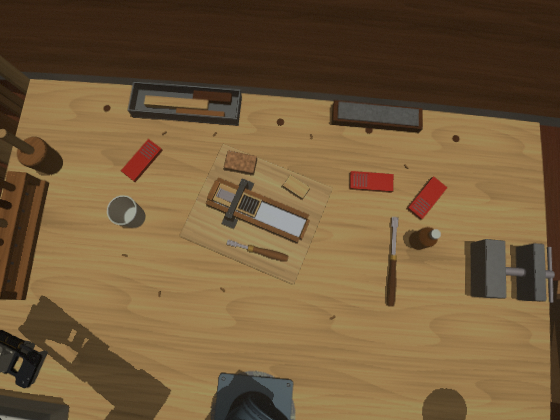

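Run:
```python
from h import *
T=robot.get_image('top'); S=robot.get_image('side')
u=np.array([np.cos(1.264),np.sin(1.264)])
def fx(d,c,o,k,z):
    w=atz(d,[o[0]+(c[0]+.5)/k-.5,o[1]+(c[1]+.5)/k-.5],z)[:2]-[562,45.3]; return round(float(w@u),1),round(float(w@[-u[1],u[0]]),1)
t=lambda c,z:fx(T,c,(200,170),6.5,z); s=lambda c,z:fx(S,c,(220,190),6.5,z)
print('back T',t((402,198),61),t((358,308),61),'bar face',t((308,105),75),t((215,315),75),'front T',t((130,88),61),t((85,195),61),'stop top face edge',t((125,90),68),t((82,190),68))
print('back S',s((330,200),61),s((432,228),61),'bar near-blank top edge',s((222,240),75),s((455,295),75))
from al import *
for nm,ds in(('T',[T]),('S',[S])):
    gs=[G(d) for d in ds]
    sg=[(tuple(np.array(a)-[0,0,5]),tuple(np.array(b)-[0,0,5])) for a,b in [segs_b[i] for i in(3,4,5,6,7)]]
    c=fw(60,0,0)
    r=differential_evolution(lambda p:sum(score(p,d,g,sg) for d,g in zip(ds,gs)),[(c[0]-8,c[0]+8),(c[1]-8,c[1]+8),(1.264-.04,1.264+.04)],seed=0,maxiter=40,popsize=10)
    w=r.x[:2]-[562,45.3]; print(nm,r.x.round(3),'along',(w@u).round(1),'lat',(w@[-u[1],u[0]]).round(1))
```

```text
back T (-4.9, -29.3) (-6.6, 23.2) bar face (47.5, -48.8) (46.9, 51.9) front T (125.6, -28.6) (123.7, 23.3) stop top face edge (125.6, -25.5) (124.2, 22.9)
back S (1.3, -24.0) (3.0, 25.0) bar near-blank top edge (55.6, -54.2) (53.4, 52.0)
T [584.292  99.997   1.261] along 58.9 lat -4.7
S [585.253 106.411   1.239] along 65.3 lat -3.7
```

Run:
```python
import cv2,numpy as np
a=[cv2.resize(cv2.imread(f'pics/{f}.png')[y0:y0+24,x0:x0+24],None,fx=16,fy=16,interpolation=0) for f,x0,y0 in(('t5',204,178),('t6',204,178))]
cv2.imwrite('pics/cmp.png',np.hstack(a))
a=[cv2.resize(cv2.imread(f'pics/{f}.png')[y0:y0+24,x0:x0+24],None,fx=16,fy=16,interpolation=0) for f,x0,y0 in(('s5',252,234),('s6',252,234))]
cv2.imwrite('pics/cmps.png',np.hstack(a))
```

```text
(no output)
```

View pics/cmp.png

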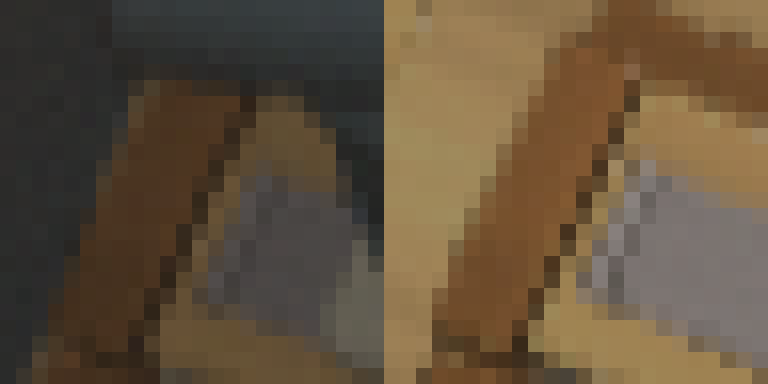

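View pics/cmps.png

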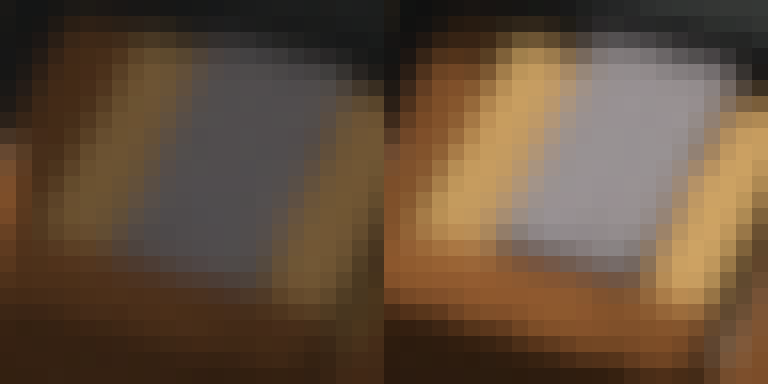

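The one-pixel dark stop line at top px ~(214-220,183-199) is the stop's own face. It is no wider after release than while the blank was pressed home, and no bed shows between the blank and the stop. I hand the job in.

Run:
```python
from h import *
robot.hand_in(); print(robot.current_t())
```

```text
the job is handed in; nothing more can be done
the job is handed in; nothing more can be done
```

The blank is loaded: it is home against the end stop, under the bar and the leaf spring, with nothing touching it. I shut the gripper, pressed the rubber pad down with about 11 N and slid the blank about 117 mm under the bar and leaf. I then lifted straight off and moved the arm clear. The job was handed in shortly after the last clock reading of 16.4 s.

**Checks that agreed**
- **On the stop:** pushing further raised the reaction to 8.8 N while the tip moved only 0.2 mm.
- **After release:** the pictures show the blank flat in the trough with its front at the stop face. The line along the stop was no wider than while I was pressing. The other things appear unmoved.

**Checks that disagreed or were weaker**
- **Camera position:** an edge fit of the visible rear part gave the blank's origin at 58.9 mm from the top camera and 65.3 mm from the side camera, against the expected 60 mm. That 6 mm spread is more than the stated 2 mm calibration error, so I relied on the push test for "home".
- **Pressed depth:** while sliding it read about 9 mm from the tip height but only about 7 mm from the force. Nothing caught on the bar.
- **Settled bed depth:** I did not measure this after release.

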